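Ratchet heating stand: set to the fourth click and load the crucible

TASK

Pull the plate of the blue ratchet stand slowly up from its lowest position until the catch has clicked four times, no more, and let it gently down so that it stands on that fourth notch; do not jerk it, drop it or force it down. Then take the white crucible from the brown soldering slab and set it down gently, upright, in the middle of the stand's plate, leaving the other things on the bench alone.

Things in the scene. Friction and masses are not known exactly. Their poses are not given: they have to be found in the camera images.
- stand: Blue steel ratchet stand, fixed: foot 100 x 90 x 12 mm, square tower 36 x 36 mm, its top 102 mm above the bench. A spring catch hidden in it holds the column from every notch passed; there is no release, so a click too many cannot be undone. Origin at the centre of the foot's underside, on the column's axis; z up. Place, side and yaw change.
- column (a joint): Lift of the stand's 14 mm square brass column, m: 0 at the bottom (its start), at most 0.09. It slides straight up in the tower and cannot turn; with its plate it weighs 0.3 to 0.6 kg and slides with little friction. Let go between clicks, it falls to the last notch passed (or the bottom): after a click, lower it by the little it went past until the catch carries it.
- plate: Square plate on the column: 50 x 50 mm, 18 mm thick (aluminium, white tile on top). Origin at the centre of its underside, at the start 116 mm above the bench and 14 mm above the tower's top; sides parallel to the stand's x and y. Grip it from above across two opposite sides; the tower below is narrower.
- plate_top (a point): Centre of the plate's upper face (134 mm above the bench at the lowest position).
- rack: Six saw teeth on the column, 10 mm apart, at first hidden in the tower. The catch's height is hidden and varies: first click after 10 to 37 mm of lift, then every 10 mm, so count, do not measure. A tooth adds 5 to 10 N to the pull over some 5 mm of lift, then this drops away: lift 3 mm more and the catch is surely in. Over 35 N damages it. Origin: column's axis, at bench height at the start.
- notch4: The fourth tooth from the top of the rack, the one to stand on the catch in the end. Same origin as the rack.
- slab: Brown soldering slab, 160 x 130 x 18 mm, fixed, on a thin grey mat. Origin at the centre of its underside, on the bench. Position and yaw change; on the other side of the bench from the stand. Beside the crucible two small rings lie on it.
- crucible: White ceramic crucible, an open round cup of 46 mm outer diameter at the rim, somewhat narrower at the foot, 40 mm high, walls 4 mm, 0.1 to 0.16 kg, standing loose on the slab. Origin at the centre of its underside, z up. Grip it across the outside, from above.
- scraper: Bystander: scraper with green handle lying on the bench between stand and slab, 160 mm long. Leave alone.
- glass_jar: Bystander: green glass jar with steel lid, 76 mm across, 100 mm high, at the far side. Leave alone.
- flux: Bystander: small white bottle, 40 mm across, 85 mm high. Leave alone.
- brass_bowl: Bystander: brass bowl, 80 mm across, 40 mm high. Leave alone.
- brass_ring: Bystander: brass ring, 26 mm across, 6 mm high, lying on the slab. Leave alone.
- copper_ring: Bystander: copper ring, 30 mm across, 7 mm high, lying on the slab. Leave alone.
- hammer: Bystander: hammer lying at the far side, 220 mm long. Leave alone.
Not all that is in view belongs to the job. What is meant by the crucible is not black, pink or turquoise, and is the larger of those in its own colour.

How it is judged:
By the outcome, as a careful person would: the job done as asked, in the order asked, and still so for the second after the job is handed in, with the robot touching nothing.
It also fails if it takes over 72 s, if anything falls off the work surface, if the arm or the gripper's body presses on something with over 40 N, if the wrist force passes 120 N, or if a joint passes its speed limit or range.

ROBOT

A 6-joint arm with a two-finger parallel gripper is mounted at the origin on the work surface. World frame = base frame: x ahead of the robot, y to its left, z up, the work surface at z = 0. Lengths are in mm, angles in rad, forces in N, time in s.
With the tool pointing down it reaches from about 350 to 775 mm from the base axis. Payload 7.3 kg.
Tool frame: the origin (TCP) lies midway between the tips of the shut fingers; the grasp point (between the pads) lies 19 mm behind it; x points along the fingers, z is the direction in which the jaws open and shut, and the axes are right-handed (so a half turn about x gives the same grasp; the last joint's range is limited). The gripper opens to 92 mm and grips with 3 to 60 N. Pads are 19 mm wide; open, the fingers measure 130 mm over their backs; the gripper's body (75 mm by 190 mm) begins 47 mm behind the grasp point.
Start: joints at [-1.453, 0.342, 1.524, -0, 1.275, -0.146], TCP at [136.916, -506.852, 226.741] pointing down, gripper open.
Joint ranges: [-2.53, 2.53], [-0.77, 2.02], [0.04, 2.7], [-1, 4.14], [0.28, 2.66], [-3.11, 3.11]. Speed limits (rad/s): [2.57, 2.57, 3.14, 3.14, 3.14, 3.14].

INTERFACE

Orientations are given as [roll, pitch, yaw] about the fixed x, y, z axes, in that order (R = Rz(yaw) Ry(pitch) Rx(roll)).
In Python, from plant import monitor, optics, close_job gives the robot as it stands.
- The arm moves only by the tool send_rows, never from a script. Its argument "commands" is a list that holds one entry, the list of rows, each a list of 5 numbers: the shift along the tool's x, y, z in m, then the turn about the tool's x in degrees, then the finger opening in m, from 0 to 0.0918. A call has 1 to 10 rows; each row shifts and turns the pose as measured when the row begins, along the tool's axes as they then stand; what a row does not reach is not made up. A row lasts 1/12 s, in which the tool goes at most 41.7 mm and 7.16 degrees, less where a joint would pass 70% of its speed; a pose out of reach is approached as far as the arm can. A call with a gripper value outside its range is refused whole. The fingers move at their own pace and stop on an object; the grip force is fixed at half the most. Time passes only in rows, so rows that do not move let the fingers close. It gives the time, the measured TCP pose, the force and the opening at its end, in the units of the state.
- monitor.get_obs(): the state, without advancing time (a new reading comes with each control period).
- optics.capture(name): name is "scene" or "side" or "wrist"; returns a dict with "color" (400x640x3 uint8, blue, green, red), "camera_matrix" (3x3 intrinsics, pixels), "camera_from_world" (4x4, takes a point from world to camera coordinates); the wrist camera has in their place "T_tool_cam" (4x4, takes a point from camera to tool coordinates, whose origin is the TCP and whose axes are the tool frame's). Camera axes: x right, y down, z forward; pixel columns grow to the right and rows downward; lengths in mm; the calibration is good to about 2 mm. A picture is of the moment at which its call begins: read the wrist's pose just before it. There is no depth.
- close_job(): hands the job in, once; it reports no verdict.
The state is a dict: "time": time; "joint_positions": joint angles; "dq": joint speeds; "tau": joint torques, N m; "tool_pos": TCP position; "tcp_rot": TCP orientation; "contact_force": force on the tool from outside, world axes, zero at the start; "moment": the same for the moment, N m; "grip_width": finger opening in mm.
Only numpy, scipy, OpenCV 4.12 (cv2) and the standard library are available. Lean on these libraries where they do the work, as an engineer would, in place of code of your own. Each camera call takes 0.05 s, during which the arm holds its last target.

## Working session

There is one attempt and no reset: what is moved stays moved. The work goes in short steps, Python scripts to look and compute and a tool call to move; the robot and the scene stay as the last step left them, time stands still between calls to the robot, and variables do not carry over. Pictures are saved under pics/ and viewed, and the job is handed in when it is done.

Besides the shell and the picture viewer there is one more tool, called after ">>>" by a JSON object that holds its "fn" and its "kwargs". send_rows: Moves the arm, as the interface text tells. Its arguments: {"type":"object","properties":{"commands":{"type":"array","items":{"type":"array","items":{"type":"array","items":{"type":"number"}}}}},"required":["commands"]}

```bash
ls; mkdir -p pics; python3 - <<'E'
from plant import monitor, optics
import cv2,numpy as np
o=monitor.get_obs()
for k,v in o.items(): print(k,np.round(v,3))
for n in ["scene","side","wrist"]:
    c=optics.capture(n); cv2.imwrite(f"pics/{n}0.png",c["color"])
    print(n,[ (k,np.round(v,3).tolist()) for k,v in c.items() if k!="color"])
E
```

```text
pics
time 0.0
joint_positions [-1.453  0.343  1.525 -0.     1.275 -0.146]
dq [ 0.    -0.001 -0.001  0.001  0.003 -0.   ]
tau [ -0.    -43.124 -24.422   0.072   0.056  -0.   ]
tool_pos [ 136.867 -506.422  226.038]
tcp_rot [3.01  1.569 1.703]
contact_force [-0.619  0.397  0.534]
moment [ 0.006  0.015 -0.003]
grip_width 92.023
scene [('camera_matrix', [[411.74, 0.0, 321.472], [0.0, 411.74, 201.647], [0.0, 0.0, 1.0]]), ('camera_from_world', [[-0.611, 0.792, 0.004, 342.472], [0.666, 0.516, -0.539, -320.152], [-0.428, -0.327, -0.842, 1287.653], [0.0, 0.0, 0.0, 1.0]])]
side [('camera_matrix', [[414.477, 0.0, 325.089], [0.0, 414.477, 201.933], [0.0, 0.0, 1.0]]), ('camera_from_world', [[0.995, -0.102, 0.016, -547.009], [-0.036, -0.49, -0.871, 100.911], [0.097, 0.866, -0.491, 979.315], [0.0, 0.0, 0.0, 1.0]])]
wrist [('camera_matrix', [[295.751, 0.0, 316.352], [0.0, 295.751, 198.944], [0.0, 0.0, 1.0]]), ('T_tool_cam', [[-0.001, -0.252, 0.968, -158.512], [0.001, -0.968, -0.252, 68.584], [1.0, 0.001, 0.001, 0.32], [0.0, 0.0, 0.0, 1.0]])]
```

View pics/scene0.png

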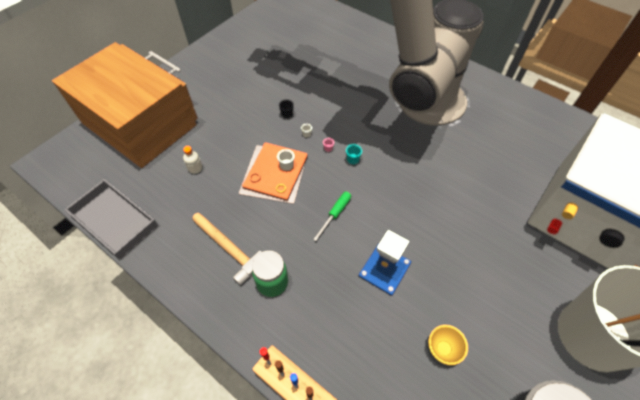

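View pics/side0.png

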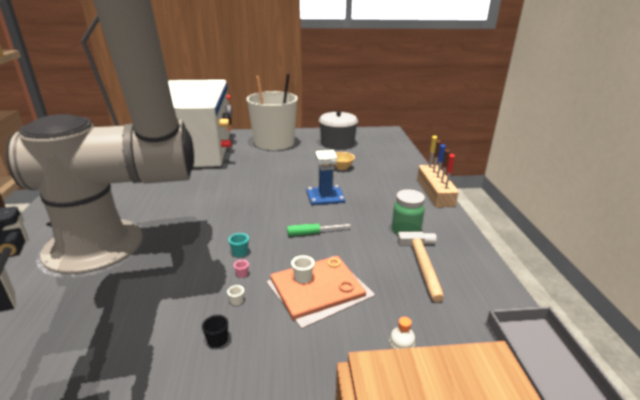

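View pics/wrist0.png

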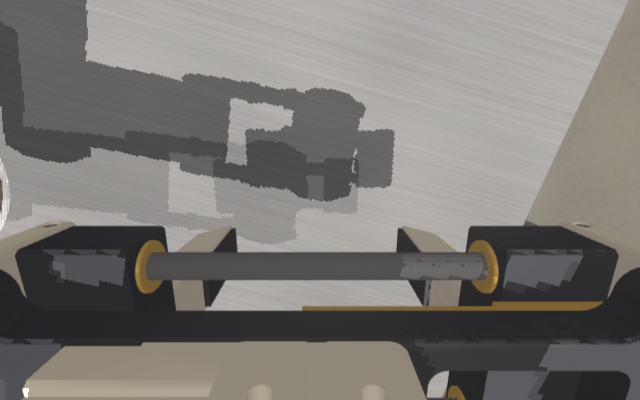

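Scene view: the white cups are at (286,159) on the orange-brown slab and at (306,130), a smaller one on the bench. Black is at (287,109), pink (329,145) and turquoise (354,154). The one on the slab fits: white, and the larger of the two. I'll confirm with enlarged crops.

```bash
python3 - <<'E'
import cv2,numpy as np
s=cv2.imread("pics/scene0.png"); d=cv2.imread("pics/side0.png")
def crop(im,x,y,w,h,f): return cv2.resize(im[y:y+h,x:x+w],None,fx=f,fy=f,interpolation=cv2.INTER_CUBIC)
a=np.hstack([crop(s,235,115,80,60,5),crop(s,350,220,80,60,5)])
b=np.hstack([crop(d,270,245,80,60,5),crop(d,290,145,80,60,5)])
cv2.imwrite("pics/crop0.png",np.vstack([a,b]))
E
```

```text
(no output)
```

View pics/crop0.png

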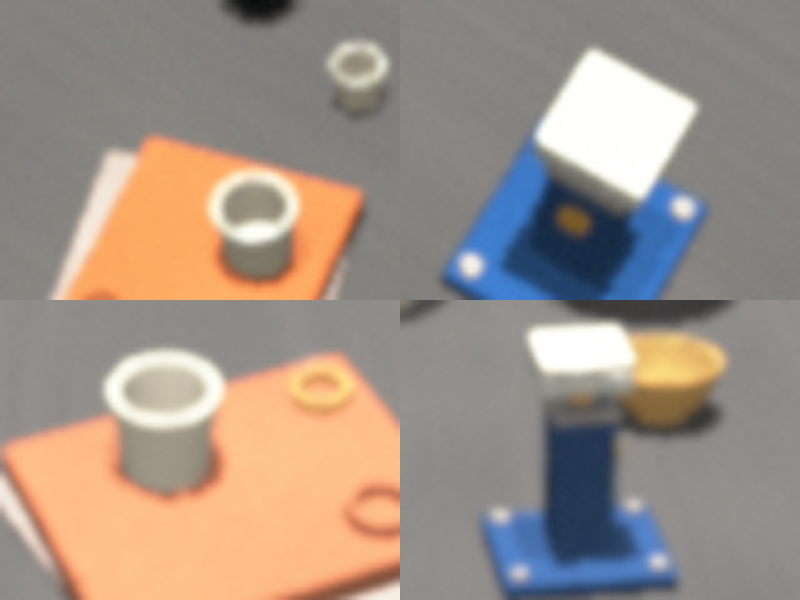

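Confirmed: the larger white cup stands on the slab (scene rim centre about (286,157), side about (303,263)). The plate's white top is at about (393,245) in the scene view. Now I'll localise both.

```bash
cat > h.py <<'E'
import numpy as np
from scipy.spatial.transform import Rotation as R
CAM={"scene":(np.array([[411.74,0,321.472],[0,411.74,201.647],[0,0,1]]),None),"side":(np.array([[414.477,0,325.089],[0,414.477,201.933],[0,0,1]]),None)}
from plant import monitor, optics
def load(n):
    c=optics.capture(n); return c["camera_matrix"],c["camera_from_world"],c["color"]
def proj(K,T,P):
    P=np.atleast_2d(P); p=P@T[:3,:3].T+T[:3,3]; q=p@K.T; return q[:,:2]/q[:,2:]
def ray(K,T,uv,z):
    d=T[:3,:3].T@np.linalg.inv(K)@[uv[0],uv[1],1]; o=-T[:3,:3].T@T[:3,3]
    return o+d*(z-o[2])/d[2]
E
python3 - <<'E'
from h import *
from scipy.optimize import least_squares
Ks,Ts,_=load("scene");Kd,Td,_=load("side")
print("rim",ray(Ks,Ts,(285.8,157),58),ray(Kd,Td,(303,263),58))
for uv in [(388.6,229.6),(409.4,241),(377.4,247)]: print(ray(Ks,Ts,uv,134).round(1))
for uv in [(315.6,150.6),(335,150),(337,158.6),(319,159.6)]: print(ray(Kd,Td,uv,134).round(1))
print("foot")
for uv in [(358.6,275),(411.6,261.4)]: print(ray(Ks,Ts,uv,12).round(1))
for uv in [(306.4,188),(339,186.6),(345.4,200),(311,202)]: print(ray(Kd,Td,uv,12).round(1))
print("slab")
for uv in [(265.2,142.5),(307.5,153.5),(249,190),(289.5,198)]: print(ray(Ks,Ts,uv,18).round(1))
E
```

```text
rim [ 487.1697491  -175.88801108   58.        ] [ 485.07329301 -184.97987278   58.        ]
[546.9 171.1 134. ]
[543.1 220.7 134. ]
[596.3 175.  134. ]
[543.8 220.1 134. ]
[598.5 221.  134. ]
[596.4 160.7 134. ]
[547.7 157.2 134. ]
foot
[624.3 158.4  12. ]
[519.  238.2  12. ]
[518.1 230.3  12. ]
[615.4 232.4  12. ]
[622.5 149.8  12. ]
[525.5 145.5  12. ]
slab
[ 460.2 -278.9   18. ]
[ 417.8 -159.3   18. ]
[ 607.6 -203.6   18. ]
[ 561.7 -103.7   18. ]
```

```bash
cat >> h.py <<'E'
def tool():
    o=monitor.get_obs(); return np.array(o["tool_pos"]),R.from_euler("xyz",o["tcp_rot"]).as_matrix(),o
def to_tool(target):
    p,M,o=tool(); return M.T@(np.array(target)-p)
def status():
    p,M,o=tool(); print("t",round(o["time"],2),"p",p.round(1),"jawaz",round(np.degrees(np.arctan2(M[1,2],M[0,2])),2),"F",np.round(o["contact_force"],1),"g",round(o["grip_width"],1),"q",np.round(o["joint_positions"],2)); print("tiltx",M[:,0].round(4))
E
python3 - <<'E'
from h import *
status(); print(tool()[1].round(3)); print(to_tool([570,194,235]))
E
```

```text
t 0.25 p [ 136.9 -506.7  226.4] jawaz -74.89 F [-0.2  0.1  0.1] g 91.6 q [-1.45  0.34  1.52  0.    1.28 -0.15]
tiltx [-0.e+00  6.e-04 -1.e+00]
[[-0.     0.965  0.261]
 [ 0.001  0.261 -0.965]
 [-1.     0.    -0.001]]
[  -8.17059314  600.80348518 -563.54465104]
```

>>> {"fn": "send_rows", "kwargs": {"commands": [[[-0.001, 0.03, -0.028, 0, 0.0918], [-0.001, 0.03, -0.028, 0, 0.0918], [-0.001, 0.03, -0.028, 0, 0.0918], [-0.001, 0.03, -0.028, 0, 0.0918], [-0.001, 0.03, -0.028, 0, 0.0918], [-0.001, 0.03, -0.028, 0, 0.0918], [-0.001, 0.03, -0.028, 0, 0.0918], [-0.001, 0.03, -0.028, 0, 0.0918], [-0.001, 0.03, -0.028, 0, 0.0918], [-0.001, 0.03, -0.028, 0, 0.0918]]]}}

```text
time: 1.08
tool_pos: [354.0, -156.1, 234.4]
tcp_rot: [0.167, 1.57, -1.154]
contact_force: [0.8, -1.0, -0.1]
grip_width: 91.5
```

```bash
python3 - <<'E'
from h import *
status(); print(to_tool([570,194,240]))
E
```

```text
t 1.08 p [ 354.  -156.1  234.4] jawaz -75.73 F [ 0.8 -1.  -0.1] g 91.5 q [-0.61  0.08  1.85 -0.    1.22  0.71]
tiltx [ 5.0e-04 -1.1e-03 -1.0e+00]
[  -5.87965685  295.6009166  -286.04480329]
```

>>> {"fn": "send_rows", "kwargs": {"commands": [[[-0.001, 0.027, -0.031, 1, 0.0918], [-0.001, 0.027, -0.031, 1, 0.0918], [-0.001, 0.027, -0.031, 1, 0.0918], [-0.001, 0.027, -0.031, 1, 0.0918], [-0.001, 0.027, -0.031, 1, 0.0918], [-0.001, 0.027, -0.031, 1, 0.0918], [-0.001, 0.027, -0.031, 1, 0.0918], [-0.001, 0.027, -0.031, 1, 0.0918], [-0.001, 0.027, -0.031, 1, 0.0918], [0, 0.027, -0.031, 1, 0.0918]]]}}

```text
time: 1.92
tool_pos: [565.4, 202.7, 244.6]
tcp_rot: [0.927, 1.565, -0.574]
contact_force: [-0.0, 0.5, 0.2]
grip_width: 91.8
```

>>> {"fn": "send_rows", "kwargs": {"commands": [[[0, 0, 0, 0, 0.0918], [0, 0, 0, 0, 0.0918]]]}}

```text
time: 2.08
tool_pos: [567.9, 209.5, 241.7]
tcp_rot: [1.078, 1.567, -0.417]
contact_force: [-0.4, -0.5, -0.8]
grip_width: 91.9
```

```bash
cat >> h.py <<'E'
def wrist(fn=None):
    import cv2
    p,M,o=tool(); c=optics.capture("wrist"); T=np.eye(4); T[:3,:3]=M; T[:3,3]=p
    Twc=T@c["T_tool_cam"]; 
    if fn: cv2.imwrite("pics/"+fn,c["color"])
    return c["camera_matrix"],np.linalg.inv(Twc),c["color"]
E
python3 - <<'E'
from h import *
status(); K,T,_=wrist("w1.png"); np.savez("w1.npz",K=K,T=T)
print(to_tool([570,194,240]))
E
```

```text
t 2.08 p [567.9 209.5 241.7] jawaz -85.68 F [-0.4 -0.5 -0.8] g 91.9 q [ 0.23  0.48  1.27 -0.    1.39  1.72]
tiltx [ 0.0032 -0.0014 -1.    ]
[ 1.52043482  1.21764124 15.5070456 ]
```

View pics/w1.png

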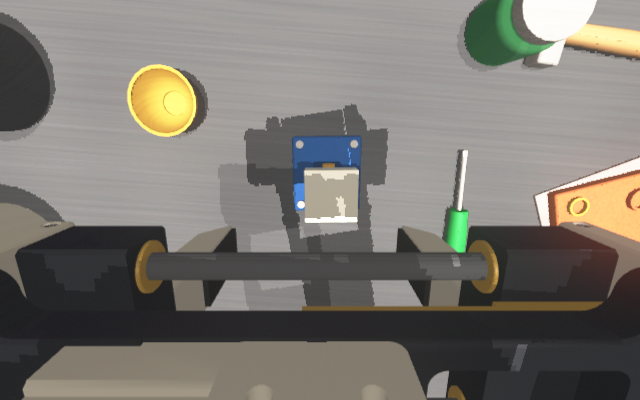

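```bash
python3 - <<'E'
import cv2
s=cv2.imread("pics/w1.png")
cv2.imwrite("pics/w1c.png",cv2.resize(s[125:230,280:380],None,fx=5.5,fy=5.5,interpolation=cv2.INTER_NEAREST))
E
```

```text
(no output)
```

View pics/w1c.png

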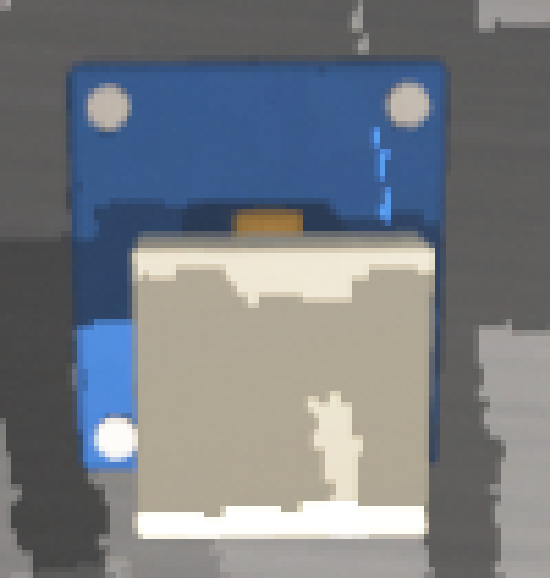

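```bash
python3 - <<'E'
from h import *
d=np.load("w1.npz");K,T=d["K"],d["T"]
f=lambda u,v:(280+u/5.5-.5,125+v/5.5-.5)
P=np.array([ray(K,T,f(*c),134) for c in [(133,246),(434,246),(427,538),(137,538)]])
print(P.round(1),P.mean(0).round(1))
e=lambda a,b:np.degrees(np.arctan2(*(P[b]-P[a])[[1,0]])).round(2)
print(e(1,0)-90,e(2,3)-90,e(3,0),e(2,1))
F=np.array([ray(K,T,f(*c),12) for c in [(72,64),(446,64),(85,468)]]);print(F.round(1),(F[1]+F[2])/2)
E
```

```text
[[594.6 222.5 134. ]
 [598.4 173.  134. ]
 [547.9 168.5 134. ]
 [544.1 218.5 134. ]] [571.2 195.6 134. ]
4.359999999999999 4.329999999999998 4.55 5.04
[[617.4 243.   12. ]
 [624.1 155.8  12. ]
 [519.4 234.2  12. ]] [571.71604768 195.03937866  12.        ]
```

>>> {"fn": "send_rows", "kwargs": {"commands": [[[0.01, 0.002, 0.007, 0, 0.0918], [0.02, 0, 0.007, 0, 0.0918], [0.02, 0, 0, 0, 0.0918], [0.02, 0, 0, 0, 0.0918], [0.01, 0, 0, 0, 0.0918], [0, 0, 0, 0, 0.0918]]]}}

```text
time: 2.63
tool_pos: [568.8, 185.6, 158.3]
tcp_rot: [0.945, 1.566, -0.557]
contact_force: [-0.3, 0.3, 0.2]
grip_width: 91.6
```

```bash
python3 - <<'E'
from h import *
status(); print(to_tool([571.3,195.5,108]))
E
```

```text
t 2.63 p [568.8 185.6 158.3] jawaz -86.06 F [-0.3  0.3  0.2] g 91.6 q [ 0.19  0.53  1.42 -0.    1.19  1.69]
tiltx [ 0.0042 -0.0026 -1.    ]
[50.27952154  2.97092567 -9.8263428 ]
```

>>> {"fn": "send_rows", "kwargs": {"commands": [[[0.01, 0.002, -0.006, 0, 0.0918], [0.005, 0, -0.003, 0, 0.0918], [0, 0, 0, 0, 0.0918], [0, 0, 0, 0, 0.0918]]]}}

```text
time: 2.97
tool_pos: [570.2, 191.8, 143.1]
tcp_rot: [0.993, 1.565, -0.513]
contact_force: [-0.4, -0.3, 0.4]
grip_width: 91.9
```

```bash
python3 - <<'E'
from h import *
status(); print(to_tool([571.3,195.5,108]))
E
```

```text
t 2.97 p [570.2 191.8 143.1] jawaz -86.3 F [-0.4 -0.3  0.4] g 91.9 q [ 0.2   0.55  1.43 -0.    1.16  1.71]
tiltx [ 0.0052 -0.0029 -1.    ]
[35.13440082  1.1633974  -3.72243027]
```

>>> {"fn": "send_rows", "kwargs": {"commands": [[[0.008, 0.001, -0.003, -0.4, 0.0918], [0.009, 0, 0, -0.4, 0.0918], [0.009, 0, 0, 0, 0.0918], [0.007, 0, 0, 0, 0.0918], [0, 0, 0, 0, 0.0918], [0, 0, 0, 0, 0.0918]]]}}

```text
time: 3.47
tool_pos: [571.9, 195.7, 107.8]
tcp_rot: [1.187, 1.563, -0.303]
contact_force: [-0.1, 0.4, -0.3]
grip_width: 91.7
```

```bash
python3 - <<'E'
from h import *
status(); print(to_tool([571.3,195.5,108]))
wrist("w2.png")
E
```

```text
t 3.47 p [571.9 195.7 107.8] jawaz -85.34 F [-0.1  0.4 -0.3] g 91.7 q [ 0.21  0.59  1.46 -0.    1.08  1.7 ]
tiltx [ 0.0079 -0.0025 -1.    ]
[-0.16827464 -0.62551172  0.15953163]
```

View pics/w2.png

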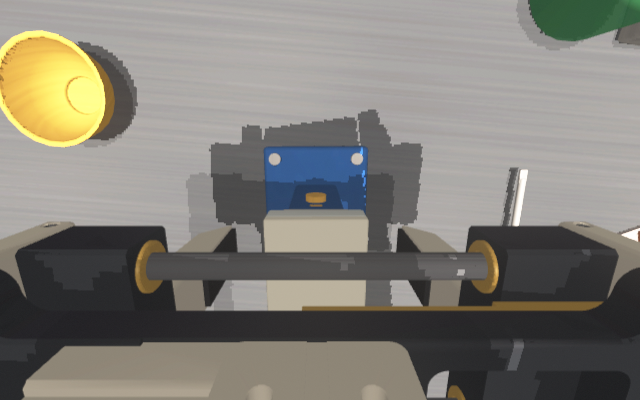

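The plate (265 to 367 px) is centred between the jaws (237 to 397 px). Closing.

>>> {"fn": "send_rows", "kwargs": {"commands": [[[0, 0, 0, 0, 0.075], [0, 0, 0, 0, 0.06], [0, 0, 0, 0, 0.054], [0, 0, 0, 0, 0.05], [0, 0, 0, 0, 0.046], [0, 0, 0, 0, 0.04], [0, 0, 0, 0, 0.04], [0, 0, 0, 0, 0.04], [0, 0, 0, 0, 0.04]]]}}

```text
time: 4.27
tool_pos: [572.7, 196.1, 109.3]
tcp_rot: [1.35, 1.56, -0.14]
contact_force: [0.1, 0.4, -0.2]
grip_width: 49.8
```

```bash
python3 - <<'E'
from h import *
status()
E
```

```text
t 4.27 p [572.7 196.1 109.3] jawaz -85.33 F [ 0.1  0.4 -0.2] g 49.8 q [ 0.21  0.59  1.46 -0.    1.08  1.7 ]
tiltx [ 0.0105 -0.0015 -0.9999]
```

>>> {"fn": "send_rows", "kwargs": {"commands": [[[-0.001, 0, 0, 0, 0.04], [-0.001, 0, 0, 0, 0.04], [-0.001, 0, 0, 0, 0.04], [-0.001, 0, 0, 0, 0.04]]]}}

```text
time: 4.6
tool_pos: [572.7, 196.1, 111.7]
tcp_rot: [1.305, 1.561, -0.185]
contact_force: [2.1, 1.2, -4.3]
grip_width: 49.8
```

```bash
python3 - <<'E'
from h import *
status();print(monitor.get_obs()["moment"])
E
```

```text
t 4.6 p [572.7 196.1 111.7] jawaz -85.34 F [ 2.1  1.2 -4.3] g 49.8 q [ 0.21  0.59  1.45 -0.    1.09  1.7 ]
tiltx [ 0.0094 -0.0018 -1.    ]
[ 0.13790577 -0.36794421  0.02889552]
```

>>> {"fn": "send_rows", "kwargs": {"commands": [[[-0.001, 0, 0, 0, 0.04], [-0.001, 0, 0, 0, 0.04]]]}}

```text
time: 4.77
tool_pos: [572.6, 196.1, 113.5]
tcp_rot: [1.294, 1.562, -0.195]
contact_force: [1.5, 1.2, -5.0]
grip_width: 50.1
```

>>> {"fn": "send_rows", "kwargs": {"commands": [[[-0.001, 0, 0, 0, 0.04], [-0.001, 0, 0, 0, 0.04]]]}}

```text
time: 4.93
tool_pos: [572.6, 196.1, 115.5]
tcp_rot: [1.294, 1.562, -0.195]
contact_force: [1.5, 0.7, -5.3]
grip_width: 49.7
```

>>> {"fn": "send_rows", "kwargs": {"commands": [[[-0.001, 0, 0, 0, 0.04], [-0.001, 0, 0, 0, 0.04]]]}}

```text
time: 5.1
tool_pos: [572.7, 196.1, 117.8]
tcp_rot: [1.292, 1.562, -0.197]
contact_force: [2.1, 0.4, -5.0]
grip_width: 49.7
```

>>> {"fn": "send_rows", "kwargs": {"commands": [[[-0.001, 0, 0, 0, 0.04], [-0.001, 0, 0, 0, 0.04]]]}}

```text
time: 5.27
tool_pos: [572.6, 196.1, 120.0]
tcp_rot: [1.293, 1.561, -0.196]
contact_force: [2.3, 0.6, -5.2]
grip_width: 49.4
```

>>> {"fn": "send_rows", "kwargs": {"commands": [[[-0.001, 0, 0, 0, 0.04], [-0.001, 0, 0, 0, 0.04]]]}}

```text
time: 5.43
tool_pos: [572.6, 196.2, 122.3]
tcp_rot: [1.301, 1.561, -0.189]
contact_force: [1.7, 1.5, -4.5]
grip_width: 49.9
```

>>> {"fn": "send_rows", "kwargs": {"commands": [[[-0.001, 0, 0, 0, 0.04], [-0.001, 0, 0, 0, 0.04]]]}}

```text
time: 5.6
tool_pos: [572.6, 196.1, 124.6]
tcp_rot: [1.298, 1.561, -0.191]
contact_force: [1.9, 1.0, -4.9]
grip_width: 49.6
```

Lift is about 15.3 mm, with a steady 5 N and no tooth so far.

>>> {"fn": "send_rows", "kwargs": {"commands": [[[-0.001, 0, 0, 0, 0.04], [-0.001, 0, 0, 0, 0.04]]]}}

```text
time: 5.77
tool_pos: [572.6, 196.1, 126.8]
tcp_rot: [1.301, 1.561, -0.188]
contact_force: [1.5, 1.1, -5.2]
grip_width: 49.8
```

>>> {"fn": "send_rows", "kwargs": {"commands": [[[-0.001, 0, 0, 0, 0.04], [-0.001, 0, 0, 0, 0.04]]]}}

```text
time: 5.93
tool_pos: [572.6, 196.1, 129.0]
tcp_rot: [1.305, 1.561, -0.185]
contact_force: [2.8, 1.3, -5.1]
grip_width: 49.8
```

>>> {"fn": "send_rows", "kwargs": {"commands": [[[-0.001, 0, 0, 0, 0.04], [-0.001, 0, 0, 0, 0.04]]]}}

```text
time: 6.1
tool_pos: [572.7, 196.1, 131.2]
tcp_rot: [1.306, 1.561, -0.184]
contact_force: [1.8, 1.0, -5.2]
grip_width: 49.5
```

>>> {"fn": "send_rows", "kwargs": {"commands": [[[-0.001, 0, 0, 0, 0.04], [-0.001, 0, 0, 0, 0.04]]]}}

```text
time: 6.27
tool_pos: [572.6, 196.1, 133.5]
tcp_rot: [1.31, 1.561, -0.18]
contact_force: [1.9, 0.6, -5.3]
grip_width: 49.7
```

>>> {"fn": "send_rows", "kwargs": {"commands": [[[-0.001, 0, 0, 0, 0.04], [-0.001, 0, 0, 0, 0.04]]]}}

```text
time: 6.43
tool_pos: [572.6, 196.1, 134.9]
tcp_rot: [1.294, 1.561, -0.195]
contact_force: [4.3, 2.3, -11.3]
grip_width: 50.0
```

>>> {"fn": "send_rows", "kwargs": {"commands": [[[-0.001, 0, 0, 0, 0.04], [-0.001, 0, 0, 0, 0.04]]]}}

```text
time: 6.6
tool_pos: [572.6, 196.1, 135.6]
tcp_rot: [1.263, 1.562, -0.226]
contact_force: [4.4, 2.0, -11.5]
grip_width: 49.9
```

Tooth 1 is loading (force up 6 N, starting at z of about 134).

>>> {"fn": "send_rows", "kwargs": {"commands": [[[-0.001, 0, 0, 0, 0.04], [-0.001, 0, 0, 0, 0.04]]]}}

```text
time: 6.77
tool_pos: [572.5, 196.1, 136.0]
tcp_rot: [1.209, 1.564, -0.28]
contact_force: [4.6, 1.3, -12.4]
grip_width: 49.8
```

>>> {"fn": "send_rows", "kwargs": {"commands": [[[-0.001, 0, 0, 0, 0.04], [-0.001, 0, 0, 0, 0.04]]]}}

```text
time: 6.93
tool_pos: [572.5, 196.1, 136.3]
tcp_rot: [1.125, 1.565, -0.365]
contact_force: [5.4, 2.4, -12.3]
grip_width: 50.0
```

>>> {"fn": "send_rows", "kwargs": {"commands": [[[-0.001, 0, 0, 0, 0.04], [-0.001, 0, 0, 0, 0.04]]]}}

```text
time: 7.1
tool_pos: [572.5, 196.1, 136.5]
tcp_rot: [0.999, 1.566, -0.49]
contact_force: [4.4, 1.4, -11.9]
grip_width: 49.5
```

>>> {"fn": "send_rows", "kwargs": {"commands": [[[-0.001, 0, 0, 0, 0.04]]]}}

```text
time: 7.18
tool_pos: [572.5, 196.1, 136.6]
tcp_rot: [0.918, 1.566, -0.572]
contact_force: [4.6, 1.0, -12.4]
grip_width: 49.7
```

>>> {"fn": "send_rows", "kwargs": {"commands": [[[-0.001, 0, 0, 0, 0.04]]]}}

```text
time: 7.27
tool_pos: [572.5, 196.1, 136.7]
tcp_rot: [0.801, 1.567, -0.688]
contact_force: [4.4, 1.7, -12.5]
grip_width: 49.8
```

>>> {"fn": "send_rows", "kwargs": {"commands": [[[-0.001, 0, 0, 0, 0.04]]]}}

```text
time: 7.35
tool_pos: [572.5, 196.1, 136.8]
tcp_rot: [0.669, 1.567, -0.82]
contact_force: [4.1, 1.5, -12.3]
grip_width: 49.4
```

>>> {"fn": "send_rows", "kwargs": {"commands": [[[-0.001, 0, 0, 0, 0.04]]]}}

```text
time: 7.43
tool_pos: [572.5, 196.1, 136.9]
tcp_rot: [0.5, 1.568, -0.99]
contact_force: [3.5, 1.4, -12.1]
grip_width: 49.8
```

>>> {"fn": "send_rows", "kwargs": {"commands": [[[-0.002, 0, 0, 0, 0.04]]]}}

```text
time: 7.52
tool_pos: [572.4, 196.1, 137.8]
tcp_rot: [0.244, 1.568, -1.246]
contact_force: [6.9, 1.3, -19.3]
grip_width: 50.0
```

>>> {"fn": "send_rows", "kwargs": {"commands": [[[-0.002, 0, 0, 0, 0.04]]]}}

```text
time: 7.6
tool_pos: [572.5, 196.1, 138.9]
tcp_rot: [0.029, 1.568, -1.461]
contact_force: [2.9, 1.5, -7.8]
grip_width: 49.6
```

>>> {"fn": "send_rows", "kwargs": {"commands": [[[-0.002, 0, 0, 0, 0.04]]]}}

```text
time: 7.68
tool_pos: [572.5, 196.1, 140.8]
tcp_rot: [-0.067, 1.568, -1.556]
contact_force: [1.4, 1.1, -5.6]
grip_width: 50.0
```

Click 1: force rose to 19 N and fell back to 5.6 N at z of about 138.5. Next I expect 148.5, 158.5 and 168.5.

>>> {"fn": "send_rows", "kwargs": {"commands": [[[-0.001, 0, 0, 0, 0.04], [-0.001, 0, 0, 0, 0.04]]]}}

```text
time: 7.85
tool_pos: [572.5, 196.1, 143.8]
tcp_rot: [0.073, 1.568, -1.416]
contact_force: [1.5, 0.1, -6.9]
grip_width: 49.8
```

>>> {"fn": "send_rows", "kwargs": {"commands": [[[-0.0015, 0, 0, 0, 0.04]]]}}

```text
time: 7.93
tool_pos: [572.5, 196.1, 145.3]
tcp_rot: [0.098, 1.568, -1.391]
contact_force: [4.8, 1.8, -12.0]
grip_width: 49.8
```

>>> {"fn": "send_rows", "kwargs": {"commands": [[[-0.0015, 0, 0, 0, 0.04]]]}}

```text
time: 8.02
tool_pos: [572.4, 196.1, 146.5]
tcp_rot: [0.058, 1.568, -1.432]
contact_force: [5.3, 1.4, -12.7]
grip_width: 49.7
```

>>> {"fn": "send_rows", "kwargs": {"commands": [[[-0.0015, 0, 0, 0, 0.04]]]}}

```text
time: 8.1
tool_pos: [572.4, 196.1, 147.6]
tcp_rot: [-0.035, 1.568, -1.524]
contact_force: [5.9, 1.5, -16.0]
grip_width: 49.7
```

>>> {"fn": "send_rows", "kwargs": {"commands": [[[-0.0017, 0, 0, 0, 0.04]]]}}

```text
time: 8.18
tool_pos: [572.4, 196.1, 148.4]
tcp_rot: [-0.254, 1.568, -1.744]
contact_force: [4.2, 1.5, -6.4]
grip_width: 49.5
```

>>> {"fn": "send_rows", "kwargs": {"commands": [[[-0.0017, 0, 0, 0, 0.04]]]}}

```text
time: 8.27
tool_pos: [572.5, 196.1, 150.1]
tcp_rot: [-0.306, 1.568, -1.796]
contact_force: [1.7, 1.8, -5.2]
grip_width: 50.4
```

>>> {"fn": "send_rows", "kwargs": {"commands": [[[-0.0017, 0, 0, 0, 0.04]]]}}

```text
time: 8.35
tool_pos: [572.5, 196.1, 152.2]
tcp_rot: [-0.282, 1.568, -1.772]
contact_force: [1.4, 0.1, -5.5]
grip_width: 50.0
```

Click 2 came at z of about 148.3.

>>> {"fn": "send_rows", "kwargs": {"commands": [[[-0.001, 0, 0, 0, 0.04]]]}}

```text
time: 8.43
tool_pos: [572.5, 196.1, 154.0]
tcp_rot: [-0.178, 1.568, -1.668]
contact_force: [0.7, 0.1, -7.2]
grip_width: 49.8
```

>>> {"fn": "send_rows", "kwargs": {"commands": [[[-0.0015, 0, 0, 0, 0.04]]]}}

```text
time: 8.52
tool_pos: [572.4, 196.1, 155.6]
tcp_rot: [-0.144, 1.568, -1.634]
contact_force: [4.9, 1.7, -12.0]
grip_width: 49.9
```

>>> {"fn": "send_rows", "kwargs": {"commands": [[[-0.0015, 0, 0, 0, 0.04]]]}}

```text
time: 8.6
tool_pos: [572.4, 196.1, 156.8]
tcp_rot: [-0.201, 1.568, -1.691]
contact_force: [4.5, 1.6, -12.7]
grip_width: 49.7
```

>>> {"fn": "send_rows", "kwargs": {"commands": [[[-0.0017, 0, 0, 0, 0.04]]]}}

```text
time: 8.68
tool_pos: [572.4, 196.1, 157.9]
tcp_rot: [-0.348, 1.568, -1.838]
contact_force: [7.8, 2.6, -21.2]
grip_width: 49.8
```

>>> {"fn": "send_rows", "kwargs": {"commands": [[[-0.0017, 0, 0, 0, 0.04]]]}}

```text
time: 8.77
tool_pos: [572.4, 196.1, 159.3]
tcp_rot: [-0.42, 1.568, -1.91]
contact_force: [3.0, 1.5, -7.1]
grip_width: 50.1
```

>>> {"fn": "send_rows", "kwargs": {"commands": [[[-0.0017, 0, 0, 0, 0.04]]]}}

```text
time: 8.85
tool_pos: [572.5, 196.1, 161.3]
tcp_rot: [-0.407, 1.568, -1.897]
contact_force: [1.7, 1.4, -6.5]
grip_width: 49.9
```

Click 3 came at z of about 158.5.

>>> {"fn": "send_rows", "kwargs": {"commands": [[[-0.001, 0, 0, 0, 0.04]]]}}

```text
time: 8.93
tool_pos: [572.5, 196.1, 163.0]
tcp_rot: [-0.306, 1.568, -1.796]
contact_force: [2.6, 1.2, -4.9]
grip_width: 49.6
```

>>> {"fn": "send_rows", "kwargs": {"commands": [[[-0.0015, 0, 0, 0, 0.04]]]}}

```text
time: 9.02
tool_pos: [572.4, 196.1, 164.8]
tcp_rot: [-0.289, 1.568, -1.778]
contact_force: [3.8, 1.0, -11.8]
grip_width: 49.6
```

>>> {"fn": "send_rows", "kwargs": {"commands": [[[-0.0015, 0, 0, 0, 0.04]]]}}

```text
time: 9.1
tool_pos: [572.4, 196.1, 166.2]
tcp_rot: [-0.277, 1.568, -1.766]
contact_force: [5.2, 1.6, -13.0]
grip_width: 49.7
```

>>> {"fn": "send_rows", "kwargs": {"commands": [[[-0.0017, 0, 0, 0, 0.04]]]}}

```text
time: 9.18
tool_pos: [572.4, 196.1, 167.5]
tcp_rot: [-0.372, 1.568, -1.862]
contact_force: [4.8, 1.6, -15.0]
grip_width: 49.9
```

>>> {"fn": "send_rows", "kwargs": {"commands": [[[-0.0017, 0, 0, 0, 0.04]]]}}

```text
time: 9.27
tool_pos: [572.4, 196.1, 168.3]
tcp_rot: [-0.582, 1.567, -2.071]
contact_force: [4.5, 1.0, -6.5]
grip_width: 50.4
```

Click 4 came at z of about 168.3. I'll lift to about 171, well short of tooth 5, which should start loading at about 174.

>>> {"fn": "send_rows", "kwargs": {"commands": [[[-0.0012, 0, 0, 0, 0.04]]]}}

```text
time: 9.35
tool_pos: [572.4, 196.1, 169.7]
tcp_rot: [-0.584, 1.567, -2.074]
contact_force: [1.2, 0.6, -5.2]
grip_width: 49.8
```

>>> {"fn": "send_rows", "kwargs": {"commands": [[[-0.0005, 0, 0, 0, 0.04]]]}}

```text
time: 9.43
tool_pos: [572.5, 196.1, 170.7]
tcp_rot: [-0.531, 1.568, -2.021]
contact_force: [1.4, 0.0, -4.6]
grip_width: 50.2
```

>>> {"fn": "send_rows", "kwargs": {"commands": [[[0, 0, 0, 0, 0.04]]]}}

```text
time: 9.52
tool_pos: [572.5, 196.1, 171.4]
tcp_rot: [-0.41, 1.568, -1.899]
contact_force: [2.1, 1.6, -4.5]
grip_width: 49.8
```

>>> {"fn": "send_rows", "kwargs": {"commands": [[[0.0005, 0, 0, 0, 0.04], [0.0005, 0, 0, 0, 0.04]]]}}

```text
time: 9.68
tool_pos: [572.5, 196.1, 171.4]
tcp_rot: [-0.04, 1.568, -1.53]
contact_force: [1.5, 0.3, -3.7]
grip_width: 49.8
```

>>> {"fn": "send_rows", "kwargs": {"commands": [[[0.0008, 0, 0, 0, 0.04], [0.0005, 0, 0, 0, 0.04]]]}}

```text
time: 9.85
tool_pos: [572.5, 196.1, 170.8]
tcp_rot: [0.246, 1.568, -1.243]
contact_force: [1.9, 0.0, -4.7]
grip_width: 49.3
```

>>> {"fn": "send_rows", "kwargs": {"commands": [[[0.0005, 0, 0, 0, 0.04]]]}}

```text
time: 9.93
tool_pos: [572.5, 196.1, 170.4]
tcp_rot: [0.29, 1.568, -1.199]
contact_force: [0.8, 0.6, -4.1]
grip_width: 49.6
```

>>> {"fn": "send_rows", "kwargs": {"commands": [[[0.0005, 0, 0, 0, 0.04]]]}}

```text
time: 10.02
tool_pos: [572.5, 196.1, 170.0]
tcp_rot: [0.346, 1.568, -1.144]
contact_force: [1.5, 0.2, -3.3]
grip_width: 49.8
```

>>> {"fn": "send_rows", "kwargs": {"commands": [[[0.0006, 0, 0, 0, 0.04]]]}}

```text
time: 10.1
tool_pos: [572.5, 196.1, 169.6]
tcp_rot: [0.397, 1.568, -1.093]
contact_force: [-0.5, 0.5, 1.6]
grip_width: 49.7
```

>>> {"fn": "send_rows", "kwargs": {"commands": [[[0.0006, 0, 0, 0, 0.04]]]}}

```text
time: 10.18
tool_pos: [572.5, 196.2, 169.6]
tcp_rot: [0.532, 1.568, -0.957]
contact_force: [-0.1, -0.0, 1.8]
grip_width: 49.8
```

>>> {"fn": "send_rows", "kwargs": {"commands": [[[0.0006, 0, 0, 0, 0.04]]]}}

```text
time: 10.27
tool_pos: [572.6, 196.1, 169.6]
tcp_rot: [0.637, 1.567, -0.852]
contact_force: [-0.0, -0.4, 2.0]
grip_width: 50.3
```

>>> {"fn": "send_rows", "kwargs": {"commands": [[[0.0005, 0, 0, 0, 0.04]]]}}

```text
time: 10.35
tool_pos: [572.6, 196.1, 169.6]
tcp_rot: [0.751, 1.567, -0.739]
contact_force: [-0.4, -0.5, 1.7]
grip_width: 49.8
```

The catch carries the column at z = 169.6, and the force changed from -5 to +1.8 N. Releasing.

>>> {"fn": "send_rows", "kwargs": {"commands": [[[0, 0, 0, 0, 0.04], [0, 0, 0, 0, 0.055], [0, 0, 0, 0, 0.07], [0, 0, 0, 0, 0.0918], [0, 0, 0, 0, 0.0918], [0, 0, 0, 0, 0.0918]]]}}

```text
time: 10.85
tool_pos: [571.9, 195.9, 169.3]
tcp_rot: [0.202, 1.568, -1.288]
contact_force: [-0.4, 0.8, -0.6]
grip_width: 77.2
```

```bash
python3 - <<'E'
from h import *
import cv2
status()
for n in ["scene","side"]:
    K,T,c=load(n); cv2.imwrite(f"pics/{n}1.png",c)
wrist("w3.png")
E
```

```text
t 10.85 p [571.9 195.9 169.3] jawaz -85.37 F [-0.4  0.8 -0.6] g 77.2 q [ 0.2   0.53  1.38 -0.    1.23  1.7 ]
tiltx [ 8.0e-04 -2.8e-03 -1.0e+00]
```

View pics/side1.png

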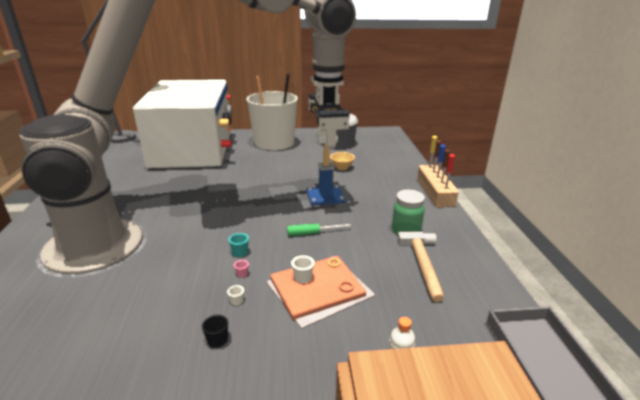

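View pics/w3.png

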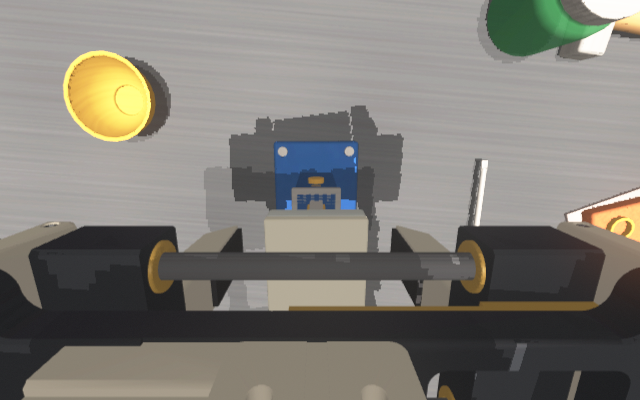

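The plate stays raised (265 to 366 px between the open jaws), with the brass column visible above the tower in the side view. Rising, then going over to the crucible.

>>> {"fn": "send_rows", "kwargs": {"commands": [[[-0.005, 0, 0, 0, 0.0918], [-0.015, 0, 0, 0, 0.0918], [-0.025, 0, 0, 0, 0.0918], [-0.02, 0, 0, 0, 0.0918], [-0.01, 0, 0, 0, 0.0918]]]}}

```text
time: 11.42
tool_pos: [570.1, 195.7, 244.7]
tcp_rot: [-1.087, 1.563, -2.577]
contact_force: [1.0, 0.7, 0.8]
grip_width: 91.7
```

```bash
python3 - <<'E'
from h import *
status(); print(to_tool([485,-180,200]))
K,T,_=wrist("w4.png"); np.savez("w4.npz",K=K,T=T)
E
```

```text
t 11.42 p [570.1 195.7 244.7] jawaz -85.37 F [1.  0.7 0.8] g 91.7 q [ 0.21  0.48  1.26 -0.    1.41  1.7 ]
tiltx [-0.007  -0.0044 -1.    ]
[  46.95111158 -114.79262137  367.42305958]
```

View pics/w4.png

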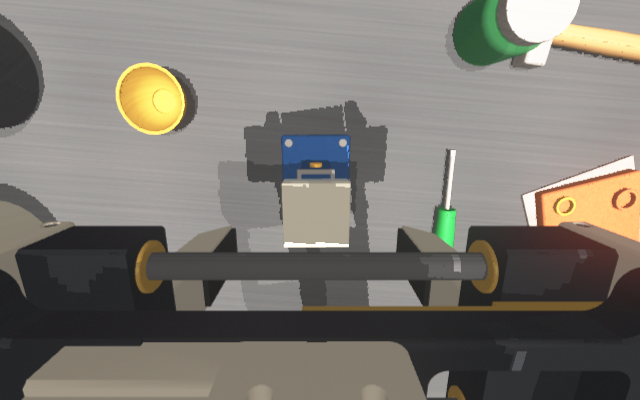

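>>> {"fn": "send_rows", "kwargs": {"commands": [[[0, -0.011, 0.035, 0, 0.0918], [0, -0.011, 0.035, 0, 0.0918], [0.003, -0.011, 0.035, 0, 0.0918], [0.003, -0.011, 0.035, 0, 0.0918], [0.003, -0.011, 0.035, 0, 0.0918], [0.003, -0.011, 0.035, 0, 0.0918], [0.003, -0.011, 0.035, 0, 0.0918], [0.003, -0.011, 0.035, 0, 0.0918], [0.003, -0.011, 0.035, 0, 0.0918], [0, 0, 0, 0, 0.0918]]]}}

```text
time: 12.3
tool_pos: [494.9, -136.6, 225.0]
tcp_rot: [0.397, 1.567, -1.084]
contact_force: [0.3, 0.4, 0.1]
grip_width: 91.8
```

>>> {"fn": "send_rows", "kwargs": {"commands": [[[0, 0, 0, 0, 0.0918], [0, 0, 0, 0, 0.0918], [0, 0, 0, 0, 0.0918], [0, 0, 0, 0, 0.0918]]]}}

```text
time: 12.63
tool_pos: [494.4, -136.7, 224.4]
tcp_rot: [0.256, 1.569, -1.229]
contact_force: [-1.0, 0.6, -0.7]
grip_width: 92.0
```

```bash
python3 - <<'E'
from h import *
d=np.load("w4.npz");K,T=d["K"],d["T"]
for z in (190,194.4,198):
    P=np.array([ray(K,T,c,z) for c in [(281.5,180),(350,180),(349.5,246),(283.5,246)]]); print(z,np.linalg.norm(np.diff(P,axis=0),axis=1).round(1),P.mean(0).round(1))
status(); print(to_tool([485,-180,200]))
K,T,_=wrist("w5.png"); np.savez("w5.npz",K=K,T=T)
E
```

```text
190 [50.1 52.3 51.3] [571.2 195.3 190. ]
194.4 [49.1 51.2 50.3] [572.6 195.4 194.4]
198 [48.3 50.3 49.4] [573.8 195.6 198. ]
t 12.63 p [ 494.4 -136.7  224.4] jawaz -85.08 F [-1.   0.6 -0.7] g 92.0 q [-0.42  0.32  1.56 -0.    1.26  1.07]
tiltx [ 6.0e-04 -1.7e-03 -1.0e+00]
[ 24.46601045 -13.08903325  42.32105484]
```

View pics/w5.png

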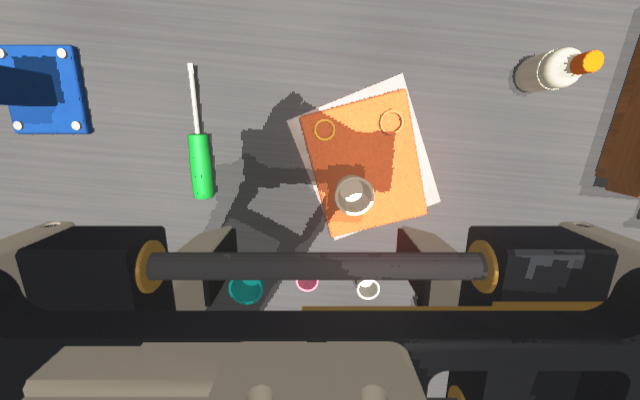

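```bash
python3 - <<'E'
from h import *
import cv2
d=np.load("w5.npz");K,T=d["K"],d["T"]
print(ray(K,T,(355,196),58).round(1))
s=cv2.imread("pics/w5.png")
cv2.imwrite("pics/w5c.png",cv2.resize(s[165:225,315:395],None,fx=8,fy=8,interpolation=cv2.INTER_NEAREST))
E
```

```text
[ 486.  -182.2   58. ]
```

View pics/w5c.png

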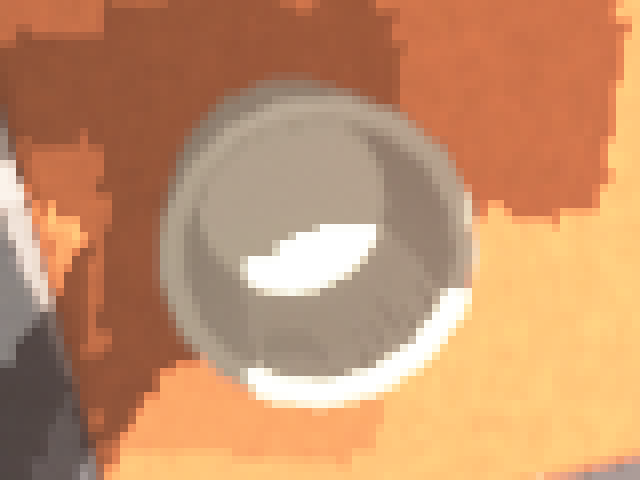

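```bash
python3 - <<'E'
from h import *
d=np.load("w5.npz");K,T=d["K"],d["T"]
print(ray(K,T,(354.2,196),58).round(1)); print(to_tool([486,-181.5,100]))
E
```

```text
[ 485.9 -181.3   58. ]
[124.47356029 -12.35622235  43.95830748]
```

>>> {"fn": "send_rows", "kwargs": {"commands": [[[0.01, -0.006, 0.02, 0, 0.0918], [0.025, -0.006, 0.025, 0, 0.0918], [0.03, 0, 0, 0, 0.0918], [0.03, 0, 0, 0, 0.0918], [0.015, 0, 0, 0, 0.0918], [0, 0, 0, 0, 0.0918], [0, 0, 0, 0, 0.0918]]]}}

```text
time: 13.27
tool_pos: [491.5, -177.9, 113.3]
tcp_rot: [0.998, 1.561, -0.472]
contact_force: [0.1, -0.4, 0.2]
grip_width: 91.6
```

```bash
python3 - <<'E'
from h import *
status(); print(to_tool([486,-181.5,32]))
K,T,_=wrist("w6.png"); np.savez("w6.npz",K=K,T=T)
E
```

```text
t 13.27 p [ 491.5 -177.9  113.3] jawaz -84.27 F [ 0.1 -0.4  0.2] g 91.6 q [-0.49  0.45  1.7   0.    0.98  0.98]
tiltx [ 0.0086 -0.0044 -1.    ]
[81.30297445 -6.53643629  2.62724437]
```

View pics/w6.png

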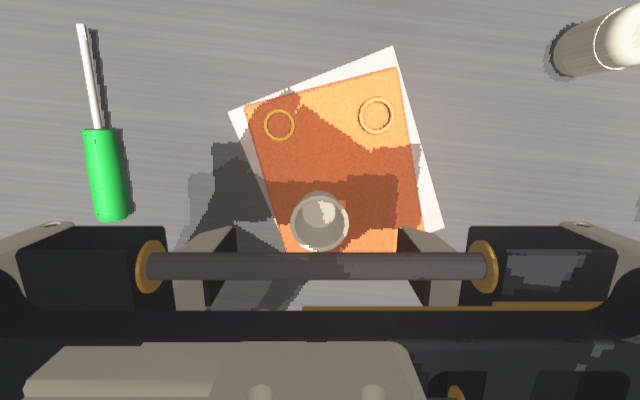

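The crucible (rim about (320,220)) is midway between the fingers, and the rings are clear of them. Descending.

>>> {"fn": "send_rows", "kwargs": {"commands": [[[0.008, -0.003, 0.0015, 0, 0.0918], [0.016, -0.003, 0.001, 0, 0.0918], [0.016, 0, 0, 0, 0.0918], [0.015, 0, 0, 0, 0.0918], [0.01, 0, 0, 0, 0.0918], [0.004, 0, 0, 0, 0.0918], [0, 0, 0, 0, 0.0918], [0, 0, 0, 0, 0.0918]]]}}

```text
time: 13.98
tool_pos: [492.7, -182.8, 50.0]
tcp_rot: [0.976, 1.541, -0.489]
contact_force: [0.9, -0.9, 0.1]
grip_width: 91.7
```

```bash
python3 - <<'E'
from h import *
status(); print(to_tool([486,-181.5,32]))
E
```

```text
t 13.98 p [ 492.7 -182.8   50. ] jawaz -83.98 F [ 0.9 -0.9  0.1] g 91.7 q [-0.5   0.54  1.77  0.    0.81  0.96]
tiltx [ 0.0259 -0.0138 -0.9996]
[17.77539893 -6.99304348 -2.27743679]
```

Tilt has drifted to 1.7°. I'll go up and come down more slowly to bring it upright again, correcting the offset as I go.

>>> {"fn": "send_rows", "kwargs": {"commands": [[[-0.02, 0, 0, 0, 0.0918], [-0.035, 0, 0, 0, 0.0918], [-0.035, 0, 0, 0, 0.0918], [-0.02, 0, 0, 0, 0.0918], [0, 0, 0, 0, 0.0918]]]}}

```text
time: 14.4
tool_pos: [490.3, -181.3, 167.8]
tcp_rot: [0.974, 1.538, -0.491]
contact_force: [1.3, -0.8, 0.2]
grip_width: 91.7
```

```bash
python3 - <<'E'
from h import *
status(); print(to_tool([486,-181.5,32]))
E
```

```text
t 14.4 p [ 490.3 -181.3  167.8] jawaz -83.95 F [ 1.3 -0.8  0.2] g 91.7 q [-0.5   0.38  1.65  0.    1.09  0.96]
tiltx [ 0.0285 -0.0152 -0.9995]
[135.62393516  -7.96220842  -2.75861724]
```

>>> {"fn": "send_rows", "kwargs": {"commands": [[[0.006, -0.001, 0, 0, 0.0918], [0.006, -0.001, 0, 0, 0.0918], [0.006, -0.001, 0, 0, 0.0918], [0.006, 0, 0, 0, 0.0918], [0.006, 0, 0, 0, 0.0918]]]}}

```text
time: 14.82
tool_pos: [487.9, -182.0, 135.6]
tcp_rot: [0.973, 1.535, -0.491]
contact_force: [0.6, 0.3, -0.9]
grip_width: 91.8
```

```bash
python3 - <<'E'
from h import *
status(); print(to_tool([486,-181.5,32]))
E
```

```text
t 14.82 p [ 487.9 -182.   135.6] jawaz -83.93 F [ 0.6  0.3 -0.9] g 91.8 q [-0.5   0.41  1.7   0.    1.    0.96]
tiltx [ 0.0311 -0.0167 -0.9994]
[103.48564612  -4.88986242  -2.79274195]
```

>>> {"fn": "send_rows", "kwargs": {"commands": [[[0.012, -0.002, -0.001, 0, 0.0918], [0.02, -0.002, -0.001, 0, 0.0918], [0.02, -0.001, -0.001, 0, 0.0918], [0.016, 0, 0, 0, 0.0918], [0.01, 0, 0, 0, 0.0918], [0.004, 0, 0, 0, 0.0918]]]}}

```text
time: 15.32
tool_pos: [480.5, -178.6, 40.7]
tcp_rot: [0.981, 1.549, -0.484]
contact_force: [-0.6, -0.4, -0.5]
grip_width: 91.6
```

```bash
python3 - <<'E'
from h import *
status(); print(to_tool([486,-181.5,32]))
E
```

```text
t 15.32 p [ 480.5 -178.6   40.7] jawaz -83.94 F [-0.6 -0.4 -0.5] g 91.6 q [-0.51  0.54  1.8   0.    0.78  0.96]
tiltx [ 0.0191 -0.01   -0.9998]
[8.81189244 5.01942488 3.34192045]
```

>>> {"fn": "send_rows", "kwargs": {"commands": [[[0.004, 0.002, 0.0015, 0, 0.0918], [0.004, 0.002, 0.001, 0, 0.0918], [0, 0, 0, 0, 0.0918]]]}}

```text
time: 15.57
tool_pos: [483.6, -180.1, 29.1]
tcp_rot: [0.991, 1.555, -0.474]
contact_force: [-0.7, 0.6, 0.0]
grip_width: 91.8
```

```bash
python3 - <<'E'
from h import *
status(); print(to_tool([486,-181.5,32]))
K,T,_=wrist("w7.png"); print(proj(K,T,[486,-181.5,58]))
E
```

```text
t 15.57 p [ 483.6 -180.1   29.1] jawaz -83.95 F [-0.7  0.6  0. ] g 91.8 q [-0.51  0.57  1.8   0.    0.76  0.96]
tiltx [ 0.0139 -0.0071 -0.9999]
[-2.8152456   2.30803675  1.6375854 ]
[[319.48247416 263.97284824]]
```

View pics/w7.png

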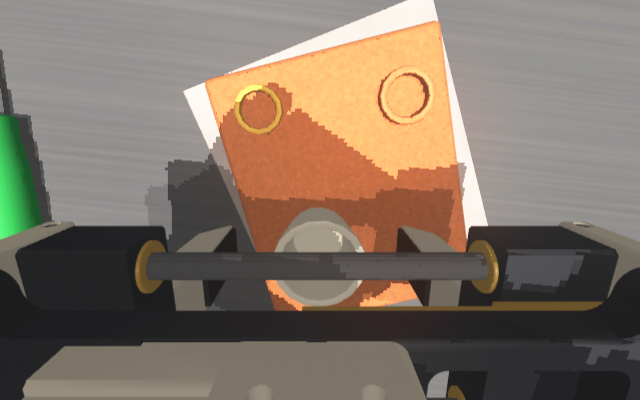

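The crucible rim (275 to 367 px) is nearly centred between the jaws. A small trim, then close.

>>> {"fn": "send_rows", "kwargs": {"commands": [[[-0.002, 0.002, 0.0015, 0, 0.0918], [0, 0, 0, 0, 0.075], [0, 0, 0, 0, 0.06], [0, 0, 0, 0, 0.053], [0, 0, 0, 0, 0.049], [0, 0, 0, 0, 0.046], [0, 0, 0, 0, 0.043], [0, 0, 0, 0, 0.038], [0, 0, 0, 0, 0.036]]]}}

```text
time: 16.37
tool_pos: [487.7, -182.3, 34.9]
tcp_rot: [0.986, 1.549, -0.479]
contact_force: [-0.6, 0.1, 0.4]
grip_width: 43.9
```

```bash
python3 - <<'E'
from h import *
status(); print(to_tool([486,-181.5,32]))
K,T,_=wrist("w8.png")
E
```

```text
t 16.37 p [ 487.7 -182.3   34.9] jawaz -83.94 F [-0.6  0.1  0.4] g 43.9 q [-0.51  0.56  1.78  0.    0.77  0.96]
tiltx [ 0.0196 -0.0102 -0.9998]
[ 2.82484498 -1.67713933 -1.05346166]
```

View pics/w8.png

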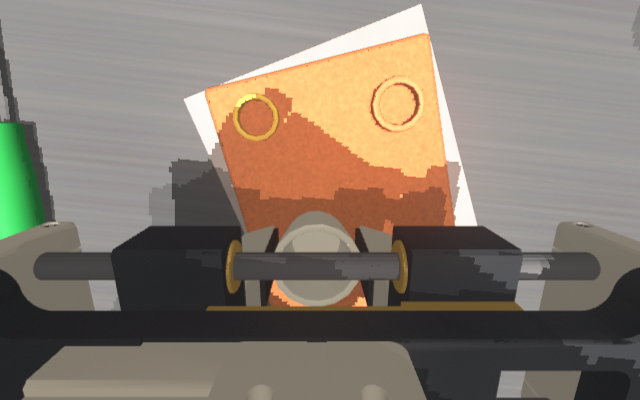

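>>> {"fn": "send_rows", "kwargs": {"commands": [[[-0.003, 0, 0, 0, 0.036], [-0.005, 0, 0, 0, 0.036], [-0.008, 0, 0, 0, 0.036], [-0.01, 0, 0, 0, 0.036]]]}}

```text
time: 16.75
tool_pos: [485.6, -181.3, 60.5]
tcp_rot: [0.985, 1.554, -0.479]
contact_force: [0.0, 0.1, -1.1]
grip_width: 43.4
```

```bash
python3 - <<'E'
from h import *
status(); print(to_tool([572,195.5,290]))
K,T,_=wrist("w9.png")
E
```

```text
t 16.75 p [ 485.6 -181.3   60.5] jawaz -83.93 F [ 0.   0.1 -1.1] g 43.4 q [-0.51  0.52  1.77  0.    0.84  0.96]
tiltx [ 0.0148 -0.0077 -0.9999]
[-231.11457153  128.96407283 -363.3945419 ]
```

View pics/w9.png

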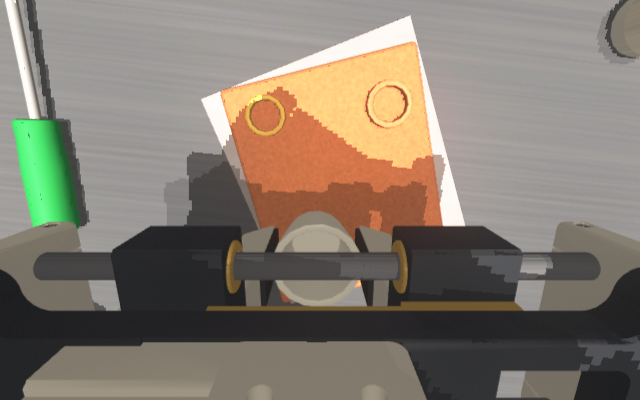

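The crucible is held and the rim is unchanged between the fingers. Lifting to about 255.

>>> {"fn": "send_rows", "kwargs": {"commands": [[[-0.015, 0, 0, 0, 0.036], [-0.022, 0, 0, 0, 0.036], [-0.025, 0, 0, 0, 0.036], [-0.025, 0, 0, 0, 0.036], [-0.025, 0, 0, 0, 0.036], [-0.025, 0, 0, 0, 0.036], [-0.022, 0, 0, 0, 0.036], [-0.015, 0, 0, 0, 0.036], [-0.005, 0, 0, 0, 0.036]]]}}

```text
time: 17.55
tool_pos: [482.2, -179.6, 255.7]
tcp_rot: [0.971, 1.546, -0.494]
contact_force: [-0.3, 0.1, -0.7]
grip_width: 43.7
```

```bash
python3 - <<'E'
from h import *
status(); print(to_tool([572,195.5,255]))
E
```

```text
t 17.55 p [ 482.2 -179.6  255.7] jawaz -83.95 F [-0.3  0.1 -0.7] g 43.7 q [-0.51  0.29  1.52  0.    1.31  0.96]
tiltx [ 0.0222 -0.0119 -0.9997]
[  -1.8304606   128.91358916 -363.54822857]
```

>>> {"fn": "send_rows", "kwargs": {"commands": [[[0, 0.005, -0.014, 0, 0.036], [0, 0.01, -0.028, 0, 0.036], [0, 0.01, -0.028, 0, 0.036], [0, 0.01, -0.028, 0, 0.036], [0, 0.01, -0.028, 0, 0.036], [0, 0.01, -0.028, 0, 0.036], [0, 0.01, -0.028, 0, 0.036], [0, 0.01, -0.028, 0, 0.036], [0, 0.01, -0.028, 0, 0.036], [0, 0.01, -0.028, 0, 0.036]]]}}

```text
time: 18.38
tool_pos: [549.4, 100.2, 253.4]
tcp_rot: [0.848, 1.541, -0.628]
contact_force: [0.0, -0.9, -1.6]
grip_width: 43.4
```

```bash
python3 - <<'E'
from h import *
status(); print(to_tool([572,195.5,255]))
E
```

```text
t 18.38 p [549.4 100.2 253.4] jawaz -84.59 F [ 0.  -0.9 -1.6] g 43.4 q [ 0.05  0.37  1.4  -0.02  1.34  1.53]
tiltx [ 0.0238 -0.0173 -0.9996]
[ -2.71379693  31.52580092 -92.66134738]
```

>>> {"fn": "send_rows", "kwargs": {"commands": [[[0, 0.009, -0.025, 0, 0.036], [0, 0.008, -0.022, 0, 0.036], [0, 0.006, -0.015, 0, 0.036], [0, 0.004, -0.008, 0, 0.036], [0, 0, 0, 0, 0.036], [0, 0, 0, 0, 0.036]]]}}

```text
time: 18.88
tool_pos: [568.4, 182.1, 248.7]
tcp_rot: [0.727, 1.546, -0.741]
contact_force: [-0.4, -0.5, -0.9]
grip_width: 43.4
```

```bash
python3 - <<'E'
from h import *
status(); print(to_tool([572,195.5,255]))
E
```

```text
t 18.88 p [568.4 182.1 248.7] jawaz -84.15 F [-0.4 -0.5 -0.9] g 43.4 q [ 0.19  0.45  1.29 -0.02  1.38  1.66]
tiltx [ 0.0183 -0.0168 -0.9997]
[ -6.4711184    5.05744155 -12.82900747]
```

```bash
python3 - <<'E'
from h import *
import cv2
Tc=optics.capture("wrist"); K=Tc["camera_matrix"]; Ti=np.linalg.inv(Tc["T_tool_cam"])
cv2.imwrite("pics/w10.png",Tc["color"])
for xr in (-23,-21,-25):
  for y0 in (0,-1.7,-3):
    a=np.linspace(0,2*np.pi,73); P=np.c_[np.full(73,xr),y0+23*np.cos(a),23*np.sin(a)]
    q=proj(K,Ti,P); print(xr,y0,q.min(0).round(1),q.max(0).round(1))
s=Tc["color"]; cv2.imwrite("pics/w10c.png",cv2.resize(s[200:320,240:400],None,fx=5,fy=5,interpolation=cv2.INTER_NEAREST))
E
```

```text
-23 0 [269.8 219.9] [361.5 303.7]
-23 -1.7 [269.9 223.2] [361.3 306.6]
-23 -3 [270.  225.8] [361.2 308.7]
-21 0 [270.4 218.6] [360.9 301.5]
-21 -1.7 [270.5 221.9] [360.7 304.3]
-21 -3 [270.6 224.4] [360.6 306.4]
-25 0 [269.2 221.2] [362.1 306. ]
-25 -1.7 [269.3 224.6] [361.9 308.9]
-25 -3 [269.4 227.2] [361.8 311.1]
```

View pics/w10c.png

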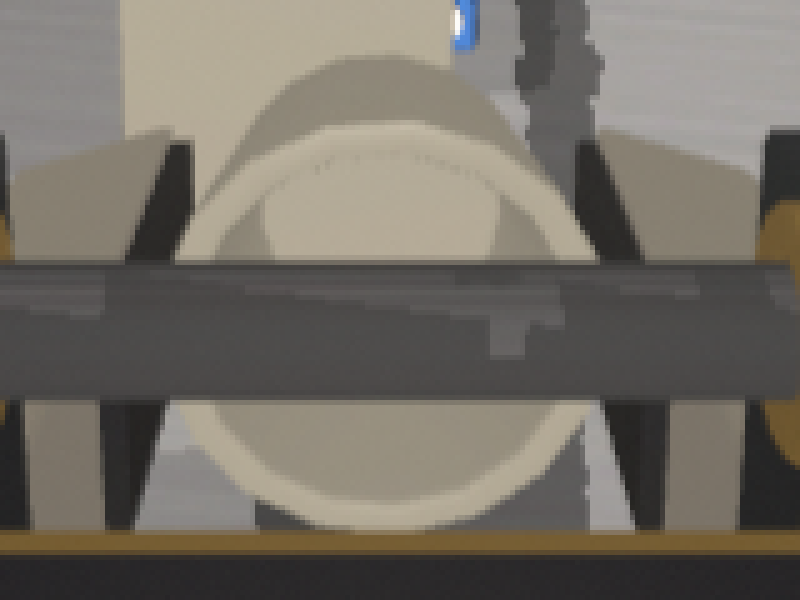

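View pics/w10.png

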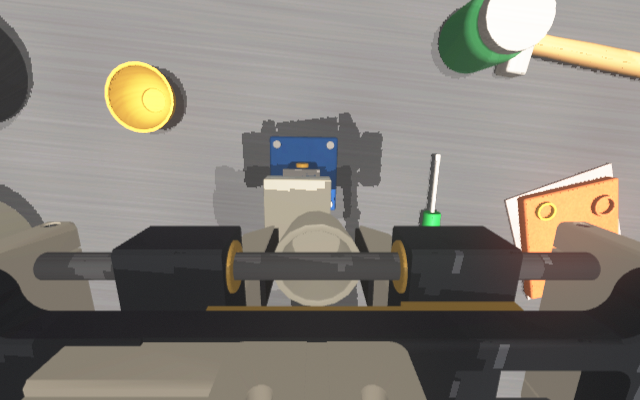

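The crucible is held upright. The rim fits tool y of about -2 mm, with its underside about 17 mm beyond the TCP. Now I'll align it over the plate.

```bash
cat >> h.py <<'E'
def goplate(): 
    status(); print("move",(to_tool([571.8,195.5,194.4])-[17,-2,0]).round(2))
E
python3 -c "
from h import *
goplate()"
```

```text
t 18.93 p [568.3 181.8 248.7] jawaz -84.18 F [-1.  -0.1 -1.4] g 43.6 q [ 0.19  0.45  1.29 -0.02  1.38  1.66]
tiltx [ 0.0183 -0.0166 -0.9997]
move [ 37.14   5.93 -14.25]
```

>>> {"fn": "send_rows", "kwargs": {"commands": [[[0.002, 0.003, -0.006, 0, 0.036], [0.004, 0.003, -0.005, 0, 0.036], [0.004, 0, -0.002, 0, 0.036], [0, 0, 0, 0, 0.036], [0, 0, 0, 0, 0.036]]]}}

```text
time: 19.35
tool_pos: [573.7, 192.4, 237.7]
tcp_rot: [0.697, 1.546, -0.778]
contact_force: [1.1, -0.4, -1.3]
grip_width: 43.5
```

```bash
python3 -c "
from h import *
goplate()"
```

```text
t 19.35 p [573.7 192.4 237.7] jawaz -84.47 F [ 1.1 -0.4 -1.3] g 43.5 q [ 0.21  0.48  1.28 -0.02  1.37  1.69]
tiltx [ 0.0179 -0.0176 -0.9997]
move [26.21 -0.25 -4.07]
```

>>> {"fn": "send_rows", "kwargs": {"commands": [[[0.003, 0, -0.002, 0, 0.036], [0.004, 0, -0.001, 0, 0.036], [0.004, 0, 0, 0, 0.036], [0.002, 0, 0, 0, 0.036], [0, 0, 0, 0, 0.036]]]}}

```text
time: 19.77
tool_pos: [573.4, 194.7, 223.2]
tcp_rot: [0.682, 1.546, -0.793]
contact_force: [0.3, 1.0, -1.3]
grip_width: 42.9
```

```bash
python3 -c "
from h import *
goplate()"
```

```text
t 19.77 p [573.4 194.7 223.2] jawaz -84.52 F [ 0.3  1.  -1.3] g 42.9 q [ 0.21  0.49  1.3  -0.02  1.34  1.69]
tiltx [ 0.0176 -0.0179 -0.9997]
move [11.77 -0.02 -1.48]
```

>>> {"fn": "send_rows", "kwargs": {"commands": [[[0.002, 0, -0.0015, 0, 0.036], [0.002, 0, 0, 0, 0.036], [0.002, 0, 0, 0, 0.036], [0, 0, 0, 0, 0.036]]]}}

```text
time: 20.1
tool_pos: [573.4, 196.2, 216.6]
tcp_rot: [0.68, 1.546, -0.795]
contact_force: [0.9, -0.6, -1.0]
grip_width: 43.6
```

```bash
python3 - <<'E'
from h import *
import cv2
goplate()
K,T,c=load("scene"); K2,T2,c2=load("side"); 
z=lambda im,x,y:cv2.resize(im[y:y+80,x:x+100],None,fx=4,fy=4,interpolation=cv2.INTER_CUBIC)
cv2.imwrite("pics/pl1.png",np.hstack([z(c,345,190),z(c2,275,110)])); wrist("w11.png")
E
```

```text
t 20.1 p [573.4 196.2 216.6] jawaz -84.52 F [ 0.9 -0.6 -1. ] g 43.6 q [ 0.21  0.49  1.31 -0.02  1.32  1.69]
tiltx [ 0.0176 -0.0179 -0.9997]
move [5.13 0.01 0.14]
```

View pics/pl1.png

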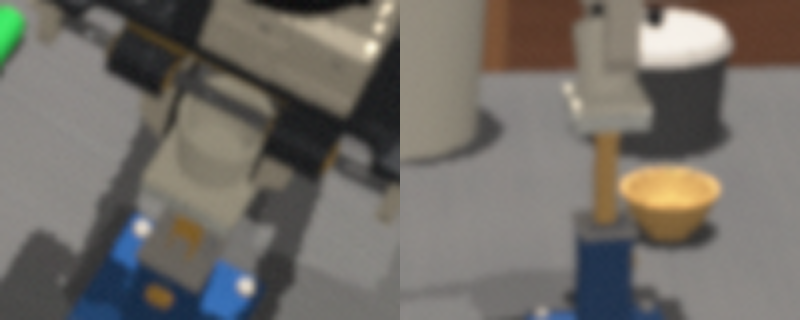

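View pics/w11.png

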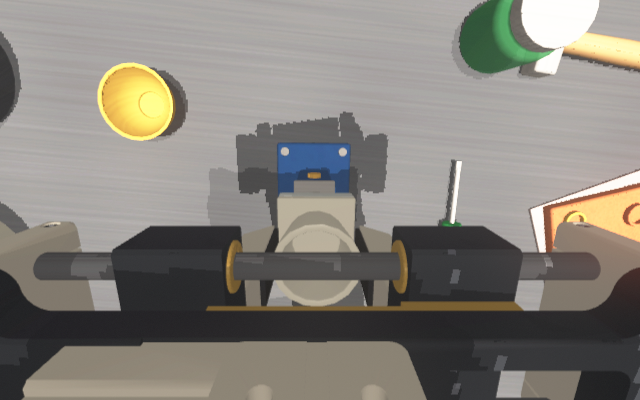

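The crucible is centred over the plate in all views. Lowering until contact.

>>> {"fn": "send_rows", "kwargs": {"commands": [[[0.0012, 0, 0, 0, 0.036], [0.001, 0, 0, 0, 0.036], [0.0008, 0, 0, 0, 0.036]]]}}

```text
time: 20.5
tool_pos: [574.0, 196.2, 214.5]
tcp_rot: [0.748, 1.544, -0.727]
contact_force: [-0.3, 0.2, -1.8]
grip_width: 43.7
```

>>> {"fn": "send_rows", "kwargs": {"commands": [[[0.001, 0, 0, 0, 0.036]]]}}

```text
time: 20.58
tool_pos: [574.0, 196.2, 213.5]
tcp_rot: [0.753, 1.544, -0.722]
contact_force: [-0.0, -0.4, -1.1]
grip_width: 43.6
```

>>> {"fn": "send_rows", "kwargs": {"commands": [[[0.0008, 0, 0, 0, 0.036]]]}}

```text
time: 20.67
tool_pos: [574.0, 196.2, 212.6]
tcp_rot: [0.751, 1.544, -0.724]
contact_force: [-0.1, -1.1, -0.5]
grip_width: 43.8
```

>>> {"fn": "send_rows", "kwargs": {"commands": [[[0.0008, 0, 0, 0, 0.036]]]}}

```text
time: 20.75
tool_pos: [574.1, 196.1, 211.7]
tcp_rot: [0.752, 1.544, -0.724]
contact_force: [0.6, 0.1, -1.1]
grip_width: 43.5
```

>>> {"fn": "send_rows", "kwargs": {"commands": [[[0.0006, 0, 0, 0, 0.036]]]}}

```text
time: 20.83
tool_pos: [574.1, 196.1, 211.1]
tcp_rot: [0.753, 1.544, -0.722]
contact_force: [-0.5, -0.5, 2.8]
grip_width: 43.8
```

>>> {"fn": "send_rows", "kwargs": {"commands": [[[0.0006, 0, 0, 0, 0.036]]]}}

```text
time: 20.92
tool_pos: [574.2, 196.1, 211.0]
tcp_rot: [0.773, 1.544, -0.703]
contact_force: [-1.9, -0.5, 5.2]
grip_width: 43.5
```

>>> {"fn": "send_rows", "kwargs": {"commands": [[[0.0006, 0, 0, 0, 0.036]]]}}

```text
time: 21.0
tool_pos: [574.3, 196.1, 211.0]
tcp_rot: [0.793, 1.543, -0.682]
contact_force: [-1.7, -0.5, 4.0]
grip_width: 43.4
```

Contact is at z = 211.0 as predicted, with about 4 N. Checking centring before release.

```bash
python3 - <<'E'
from h import *
goplate()
E
```

```text
t 21.0 p [574.3 196.1 211. ] jawaz -84.53 F [-1.7 -0.5  4. ] g 43.4 q [ 0.21  0.5   1.32 -0.02  1.3   1.69]
tiltx [ 0.0212 -0.0172 -0.9996]
move [-0.43 -0.87  0.07]
```

Within 1 mm. Releasing the crucible.

>>> {"fn": "send_rows", "kwargs": {"commands": [[[0, 0, 0, 0, 0.043], [0, 0, 0, 0, 0.046], [0, 0, 0, 0, 0.05], [0, 0, 0, 0, 0.06], [0, 0, 0, 0, 0.08], [0, 0, 0, 0, 0.0918], [0, 0, 0, 0, 0.0918], [0, 0, 0, 0, 0.0918]]]}}

```text
time: 21.67
tool_pos: [574.5, 196.2, 210.5]
tcp_rot: [0.803, 1.543, -0.672]
contact_force: [-0.2, 0.2, 0.0]
grip_width: 78.7
```

```bash
python3 - <<'E'
from h import *
goplate(); wrist("w12.png")
E
```

```text
t 21.67 p [574.5 196.2 210.5] jawaz -84.53 F [-0.2  0.2  0. ] g 78.7 q [ 0.21  0.5   1.32 -0.02  1.3   1.69]
tiltx [ 0.0215 -0.0171 -0.9996]
move [-0.95 -1.12  0.1 ]
```

View pics/w12.png

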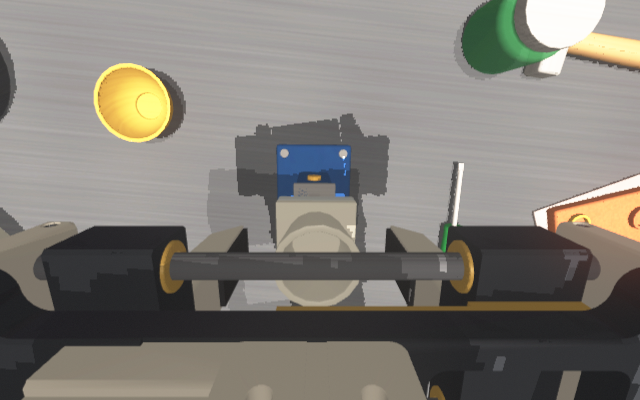

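Jaws are open and the crucible is standing free on the plate. Rising straight up.

>>> {"fn": "send_rows", "kwargs": {"commands": [[[-0.005, 0, 0, 0, 0.0918], [-0.012, 0, 0, 0, 0.0918], [-0.02, 0, 0, 0, 0.0918], [-0.025, 0, 0, 0, 0.0918], [-0.025, 0, 0, 0, 0.0918], [-0.01, 0, 0, 0, 0.0918]]]}}

```text
time: 22.22
tool_pos: [570.7, 197.5, 309.0]
tcp_rot: [0.52, 1.548, -0.955]
contact_force: [0.1, -0.0, 1.0]
grip_width: 91.2
```

```bash
python3 - <<'E'
from h import *
import cv2
status(); K,T,_=wrist("w13.png"); np.savez("w13.npz",K=K,T=T)
a=load("scene")[2]; b=load("side")[2]
cv2.imwrite("pics/scene2.png",a)
z=lambda im,x,y:cv2.resize(im[y:y+80,x:x+100],None,fx=4,fy=4,interpolation=cv2.INTER_CUBIC)
cv2.imwrite("pics/pl2.png",np.hstack([z(a,345,190),z(b,275,100)]))
E
```

```text
t 22.22 p [570.7 197.5 309. ] jawaz -84.53 F [ 0.1 -0.   1. ] g 91.2 q [ 0.22  0.45  1.14 -0.02  1.55  1.69]
tiltx [ 0.0134 -0.0189 -0.9997]
```

View pics/w13.png

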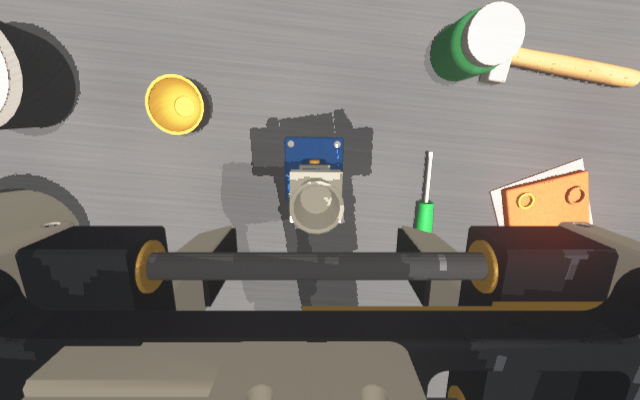

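View pics/pl2.png

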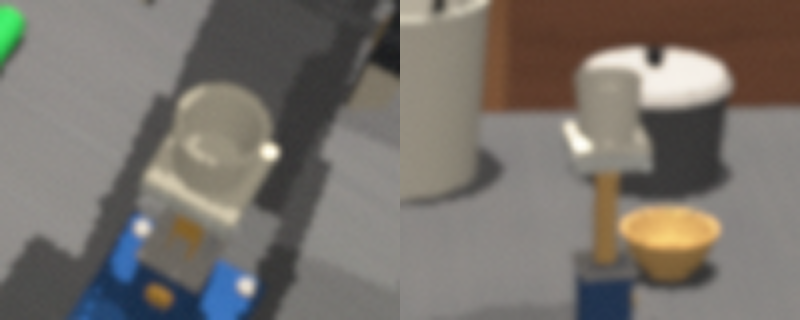

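View pics/scene2.png

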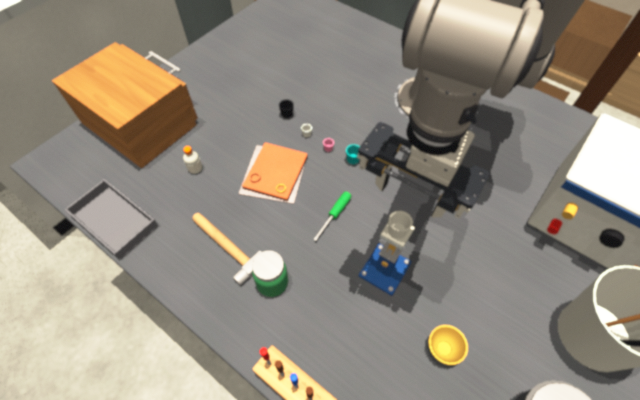

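The crucible stands upright on the raised plate and nothing else has moved. One last numeric check on the rim at about (317,206), then hand in.

>>> {"fn": "send_rows", "kwargs": {"commands": [[[0, 0, 0, 0, 0.0918], [0, 0, 0, 0, 0.0918], [0, 0, 0, 0, 0.0918]]]}}

```text
time: 22.62
tool_pos: [569.0, 197.0, 302.3]
tcp_rot: [0.123, 1.549, -1.352]
contact_force: [-0.2, -0.0, 0.5]
grip_width: 91.9
```

```bash
python3 - <<'E'
from h import *
from plant import close_job
d=np.load("w13.npz"); print(ray(d["K"],d["T"],(317,206),234.4).round(1)); status(); print(close_job())
E
```

```text
[573.9 195.3 234.4]
t 22.62 p [569.  197.  302.3] jawaz -84.53 F [-0.2 -0.   0.5] g 91.9 q [ 0.22  0.45  1.15 -0.02  1.54  1.69]
tiltx [ 0.0046 -0.0209 -0.9998]
the job is handed in; nothing more can be done
None
```

The plate stands on its fourth notch with the white crucible upright on it, and I handed the job in at 22.6 s.

- **Ratchet:** I counted four force rises and drops, at tool heights of about 138.5, 148.3, 158.5 and 168.3 mm. The largest pull I read was 21 N. I lifted about 3 mm past the fourth click, then lowered until the catch took the weight at 169.6 mm; the force went from about -5 N to about +2 N. Readings came only at the end of each move call, so brief peaks between them were not seen.
- **Crucible:** I took the larger white cup from the slab and lowered it until it met the plate with about 4–5 N, then released it and rose clear.

**Last checks:** The pictures show the crucible upright on the raised plate and the other things where they were. The wrist camera puts its rim centre about 2 mm from the plate's centre in x, while the tool pose at release said about 1 mm; both are near the 2 mm calibration error. The tool had drifted 1–2° off vertical at the grasp and at the placing, but by nearly the same amount each time, so the cup stayed upright.

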